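Seat a taper arbor with a twist, then break it loose with the drift

TASK

Check the fit of the taper arbor: lift it from its stand, set it in the bore of the bench socket and work it home by twisting it back and forth while pressing down, until its collar sits flush on the socket's face and it stays home after you let go, pressing with no more than about 3 kg (a straight shove would need more). Then take the drift, push it thin end first through the socket's cross slot from the ledge side so that it wedges the arbor up, until the arbor is loose and stands on the thick part of the drift with its collar about a centimetre clear of the face. Do not help by holding the arbor, leave the drift in the slot, let go, and leave the other things on the bench where they are.

Things in the scene. Friction and masses are not known exactly. Their poses are not given: they have to be found in the camera images.
- arbor: Loose steel arbor, 93 mm long, 0.16-0.26 kg, upright in its stand. Origin at its lower end, z up its axis. Bottom to top: round tang 11 mm across, domed end (z 0-24 mm); cone 17 to 25 mm across, half angle 8 degrees (z 24-53); round collar 38 mm across (z 53-59); dark square head 22 x 22 mm, flats facing its x and y axes (z 59-93), by which it is gripped and twisted.
- arbor_collar (a point): Centre of the underside of the arbor's collar (53 mm above the arbor's lower end); the cone ends here.
- stand: Fixed grey block 60 x 60 x 60 mm with a 31 mm square upright hole in its middle, in which the arbor hangs by its collar, lower end 7 mm above the bench. Origin at the centre of its underside. Behind it, from x = 0.505 m on and from y = -0.31 to 0.215 m, stands a vial carrier up to 0.18 m high: go round it.
- socket: Fixed bench socket. Origin at the centre of its underside, z up, x the way the drift goes through. Grey base plate 130 x 90 x 12 mm; on it a light metal block 48 x 48 mm, 92.5 mm high, with an upright bore of 31 mm open at the top, narrowing at 62 mm to a 14 mm guide hole for the tang. Under the bore a cross slot runs right through along x: 14 mm wide, floor 34 mm, roof 54 mm above the bench.
- socket_face (a point): Centre of the bore at the socket's upper face, 92.5 mm above the bench, where the collar lands. Six sprung brass pads in the bore (friction 0.5 to 0.7) grip the cone from 10 mm before home, harder the deeper it goes. Pressing straight home takes over 40 N; while turning about 0.5 rad per mm of depth 15 to 28 N is enough. Once home it holds by itself.
- slot_mouth (a point): Middle of the slot floor's edge at the slot's mouth, 24 mm from the bore's axis on the socket's -x side, 34 mm above the bench. A ledge 48 mm wide carries the floor on outward to 45 mm from the axis. With the arbor home its tang ends 5.5 mm above the slot's floor.
- socket_head (a joint): How far the socket's block (the head) is pressed down on its spring mount over the base plate, in m; 0 unloaded, 1 mm for each 10 N of downward push after the first 3 N, end of travel 8 mm.
- drift: Loose steel wedge, 200 mm long, 0.18 kg, lying on its flat underside. Origin on the underside where the ramp ends; x along it to the thin nose, z up. Polished blade 10 mm wide: 4 mm thick at the nose (x = 85 mm), top rising evenly to 17 mm at x = 0, level from there back. Driving it takes up to 25 N; with x = 0 or less under the tang the collar stands about 10 mm above the face.
- drift_nose (a point): Middle of the lower edge of the drift's nose (x = 85 mm of the drift).
- drift_grip (a point): Middle of the drift's black plastic grip, 85 mm behind its origin and 10 mm above its underside. The grip is 60 mm long, 16 mm wide (too wide for the slot) and 20 mm high.
- timer: Bystander: small square timer 62 x 62 x 18 mm. Origin at the centre of its underside.
- vial_00: Bystander: clear vial with a white cap, 27 mm wide, 98 mm high, standing. Origin at the centre of its underside.
Mind the look-alikes: they are no part of the job. What is shaped like the arbor but green or orange is not meant.

How it is judged:
By the outcome, as a careful person would: the job done as asked, in the order asked, and still so for the second after the job is handed in, with the robot touching nothing.
It also fails if it takes over 72 s, if anything falls off the work surface, if the arm or the gripper's body presses on something with over 40 N, if the wrist force passes 120 N, or if a joint passes its speed limit or range.

ROBOT

A 6-joint arm with a two-finger parallel gripper is mounted at the origin on a cart in front of the work surface, level with it; the furniture and walls round the work are solid. World frame = base frame: x ahead of the robot, y to its left, z up, the work surface at z = 0. Lengths are in mm, angles in rad, forces in N, time in s.
With the tool pointing down it reaches from about 300 to 775 mm from the base axis. Payload 14.6 kg.
Tool frame: the origin (TCP) lies on the centre line of the jaws, within the pads' length; the fingertips stand 19 mm ahead of it and the grasp point (between the pads) is the TCP (bot.tip_reach is the distance from the TCP to the fingertips, in mm); y points along the fingers, x is the direction in which the jaws open and shut, and the axes are right-handed (so a half turn about y gives the same grasp; the last joint's range is limited). The gripper opens to 85 mm and grips with 20 to 120 N. Pads are 22 mm wide; open, the fingers measure 114 mm over their backs; the gripper's body (76 mm by 85 mm) begins 54 mm behind the grasp point. The pads swing forward as they close: fully open they stand 13 mm farther back than shut.
Start: joints at [1.039, 0.3, 1.521, -0, 1.321, -0.067], TCP at [246.53, 491.643, 250.281] pointing down, gripper open.
Joint ranges: [-3.03, 3.03], [-0.79, 2.21], [0.23, 2.52], [-1.04, 4.18], [0, 3.07], [-2.55, 2.55]. Speed limits (rad/s): [2.22, 2.22, 2.57, 3.14, 3.14, 3.14].

INTERFACE

Orientations are given as a unit quaternion [w, x, y, z].
In Python, from rig import bot gives the robot as it stands. Calls block until the motion is done:
- bot.move_to(position, orientation): joint-space move of the TCP to a pose.
- bot.servo_line(position, attitude=None, speed=150, until_force=None): straight line of the TCP; attitude=None keeps the orientation; speed is the mean speed in mm/s. With until_force (N) it stops when the force on the tool has changed by that much, and returns True; else False.
- bot.move_joints(angles): joint-space move.
- bot.move_gripper(opening, grip_force=None): finger opening in mm; grip_force is the grip in N (None keeps the last); returns when the fingers have stopped.
- bot.dwell(seconds).
- bot.ik(position, orientation): joint angles nearest the present ones, or None.
- bot.read_state(): the state.
- bot.read_camera(name): name is "scene" or "top" or "wrist"; returns a dict with "image" (480x640x3 uint8, blue, green, red), "depth" (480x640 float32, mm along the optical axis (not along the pixel's ray), 0 where there is no reading), "fovy" (degrees; the focal length in pixels is half the picture's height over the tangent of half this angle, whatever the lens; pixels are square), "cx", "cy" (the principal point, pixels), "k1" (the pictures are not rectified: a ray, as slopes to the right and down, at radius r is drawn at 1 + k1 r^2 times it, then the intrinsics apply), "eye" and "attitude" of the camera in the world; the wrist camera has in their place "mount" (4x4, takes a point from camera to tool coordinates, whose origin is the TCP and whose axes are the tool frame's). Camera axes: x right, y down, z forward; pixel columns grow to the right and rows downward; lengths in mm; the calibration is good to about 2 mm. A picture is of the moment at which its call begins: read the wrist's pose just before it.
A pose or a line that the arm cannot do raises bot.MotionError and nothing moves.
- bot.finish_job(): hands the job in, once; it reports no verdict.
The state is a dict: "clock": time; "joint_positions": joint angles; "qvel": joint speeds; "effort": joint torques, N m; "ee_pos": TCP position; "tool_rot": TCP orientation; "ft_force": force on the tool from outside, world axes, zero at the start; "moment": the same for the moment, N m; "grip_width": finger opening in mm.
Only numpy, scipy, OpenCV 4.12 (cv2) and the standard library are available. Lean on these libraries where they do the work, as an engineer would, in place of code of your own. Each camera call takes 0.05 s, during which the arm holds its last target.

## Working session

There is one attempt and no reset: what is moved stays moved. The work goes in short steps, each a Python script; the robot and the scene stay as the last script left them, time stands still between calls to the robot, and variables do not carry over. Pictures are saved under pics/ and viewed, and the job is handed in when it is done.

```bash
ls -la; mkdir -p pics; python3 - <<'E'
from rig import bot
import cv2,numpy as np
s=bot.read_state(); print(s)
for n in ("scene","top","wrist"):
    c=bot.read_camera(n); cv2.imwrite(f"pics/{n}0.png",c["image"]); np.savez(f"pics/{n}0.npz",**c)
    print(n,{k:v for k,v in c.items() if k not in("image","depth")})
E
```

```text
total 12
drwxr-xr-x  3 agent agent 4096 Dec  7 03:34 .
drwxr-xr-x 23 root  root  4096 Dec  7 03:34 ..
drwxr-xr-x  2 agent agent 4096 Dec  7 03:34 pics
{'clock': 0.0, 'joint_positions': array([ 1.03940735e+00,  3.00446907e-01,  1.52161624e+00,  7.80614389e-06,
        1.32070552e+00, -6.65799895e-02]), 'qvel': array([ 0.00046956, -0.00095001, -0.00042174,  0.00216682,  0.00017431,
       -0.00024012]), 'effort': array([ 1.87307160e-03, -5.43475449e+01, -3.61806464e+01,  2.35896857e-05,
        3.92732414e-03,  4.19799926e-05]), 'ee_pos': array([246.41494079, 491.45779059, 249.71969977]), 'tool_rot': array([-0.60152498,  0.60190898,  0.37102923, -0.37176685]), 'ft_force': array([0.20276853, 0.09649761, 0.01381896]), 'moment': array([ 0.00703423, -0.00096594, -0.016186  ]), 'grip_width': 85.70190026627738}
scene {'fovy': 46.67498553379545, 'cx': 329.5577966826098, 'cy': 224.83808759221407, 'k1': -0.01696870279109329, 'eye': array([-132.27314917, -808.6967356 ,  915.24560716]), 'attitude': array([-0.41134354,  0.84321656, -0.30678712,  0.16019986])}
top {'fovy': 48.045279554352064, 'cx': 323.73309684515397, 'cy': 234.06138177297584, 'k1': 0.03388397002514342, 'eye': array([ 361.82771721,   11.47232292, 1457.43953063]), 'attitude': array([ 0.05222254, -0.69927571,  0.71133611, -0.04782485])}
wrist {'fovy': 66.1199821756033, 'cx': 318.7787312156408, 'cy': 233.06229634775244, 'k1': -0.06513417935183063, 'mount': array([[ 9.99999168e-01,  8.73193100e-04,  9.49930532e-04,
         1.11992449e+00],
       [-6.39174125e-04, -3.04295586e-01,  9.52577445e-01,
        -1.24789727e+02],
       [ 1.12084372e-03, -9.52577259e-01, -3.04294774e-01,
         7.82487056e+01],
       [ 0.00000000e+00,  0.00000000e+00,  0.00000000e+00,
         1.00000000e+00]])}
```

View pics/scene0.png

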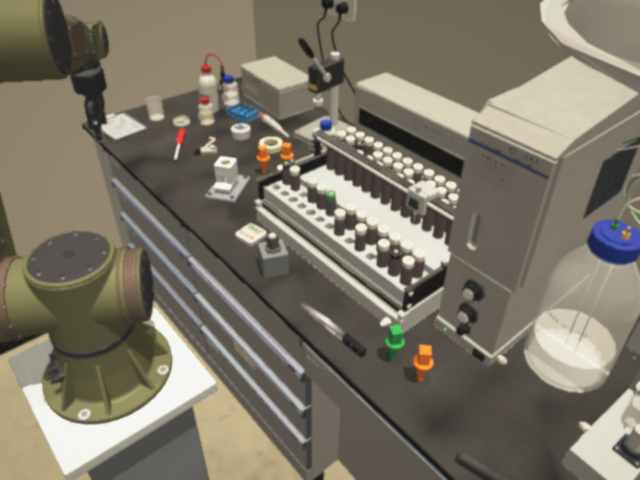

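View pics/top0.png

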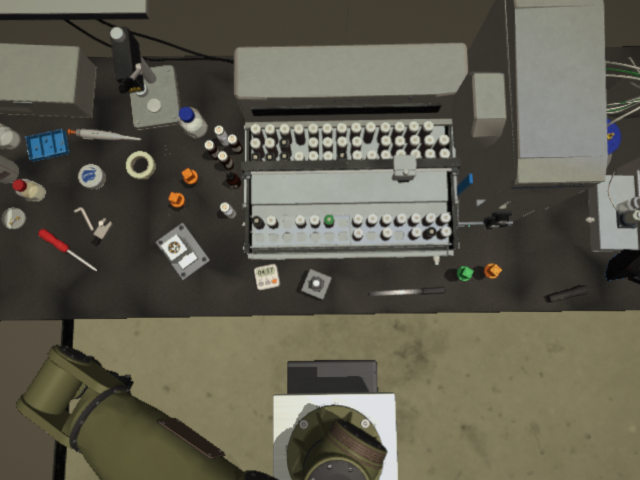

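View pics/wrist0.png

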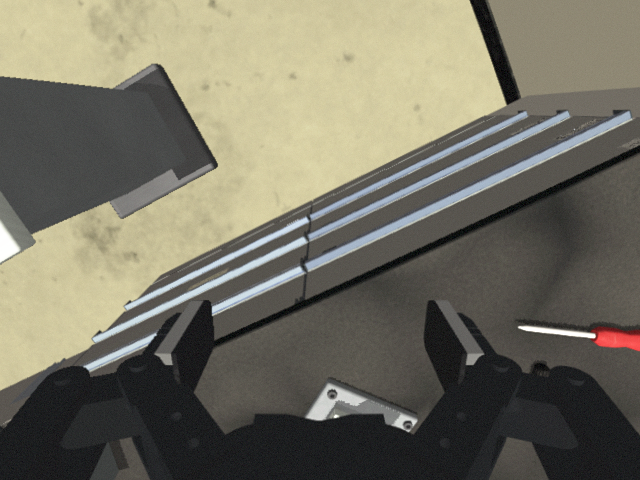

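The scene has the arbor in its stand at top (316,283), the socket at (182,250), the drift at (407,291) with its grip on the right, and the timer at (266,276). The green and orange pieces are decoys. Next I'll measure from the depth images.

```bash
cat > h.py <<'E'
import numpy as np,cv2
from scipy.spatial.transform import Rotation as R
def rot(q): return R.from_quat([q[1],q[2],q[3],q[0]]).as_matrix()
def quat(M):
    q=R.from_matrix(M).as_quat(); return [q[3],q[0],q[1],q[2]]
def pose(c,state=None):
    if 'mount' in c:
        T=np.eye(4);T[:3,:3]=rot(state['tool_rot']);T[:3,3]=state['ee_pos'];return T@c['mount']
    T=np.eye(4);T[:3,:3]=rot(c['attitude']);T[:3,3]=c['eye'];return T
def K(c):
    f=240/np.tan(np.radians(float(c['fovy']))/2)
    return np.array([[f,0,float(c['cx'])],[0,f,float(c['cy'])],[0,0,1]]),np.array([float(c['k1']),0,0,0])
def slopes(c,uv):
    k,d=K(c); return cv2.undistortPointsIter(np.asarray(uv,float).reshape(-1,1,2),k,d,None,None,(3,60,1e-12)).reshape(-1,2)
def cloud(c,T,box=None):
    h,w=c['depth'].shape; v,u=np.mgrid[0:h,0:w]
    s=slopes(c,np.stack([u.ravel(),v.ravel()],1)); z=c['depth'].ravel()
    P=np.stack([s[:,0]*z,s[:,1]*z,z],1)@T[:3,:3].T+T[:3,3]; P[z<=0]=np.nan
    return P.reshape(h,w,3)
def onplane(c,T,uv,z):
    s=slopes(c,uv); d=np.c_[s,np.ones(len(s))]@T[:3,:3].T
    t=(z-T[2,3])/d[:,2]; return T[:3,3]+d*t[:,None]
def proj(c,T,P):
    Q=(np.atleast_2d(P)-T[:3,3])@T[:3,:3]; k,d=K(c)
    return cv2.projectPoints(Q.reshape(-1,1,3),np.zeros(3),np.zeros(3),k,d)[0].reshape(-1,2)
E
python3 - <<'E'
from h import *
c=dict(np.load('pics/top0.npz'));T=pose(c);P=cloud(c,T)
for uv in [(316,283),(310,292),(182,250),(178,246),(407,291),(372,292),(444,291),(430,291),(266,276),(465,273),(350,300)]:
    print(uv,P[uv[1],uv[0]].round(1))
im=c['image']
cv2.imwrite('pics/top0a.png',cv2.resize(im[215:305,145:265],None,fx=6,fy=6,interpolation=cv2.INTER_CUBIC))
cv2.imwrite('pics/top0b.png',cv2.resize(im[255:315,290:460],None,fx=4.5,fy=4.5,interpolation=cv2.INTER_CUBIC))
E
```

```text
(316, 283) [431.5  39.8  99.9]
(310, 292) [410.7  56.5  59.5]
(182, 250) [521.3 379.   97.1]
(178, 246) [535.6 397.9  66.2]
(407, 291) [ 410.4 -198.9   23.5]
(372, 292) [ 4.100e+02 -1.083e+02  2.000e-01]
(444, 291) [ 408.9 -296.4   22.9]
(430, 291) [ 409.5 -259.9   21.3]
(266, 276) [456.7 174.9  17. ]
(465, 273) [ 450.6 -335.1   97.7]
(350, 300) [389.7 -48.9  -4.5]
```

View pics/top0a.png

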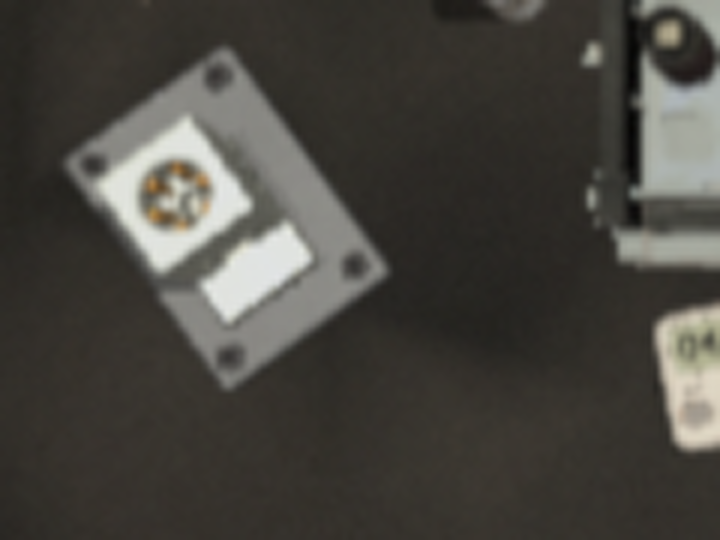

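View pics/top0b.png

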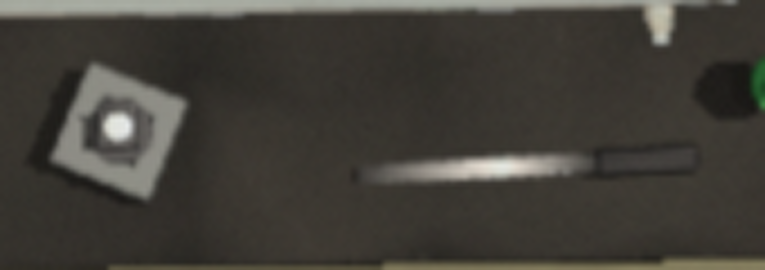

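```bash
cat >> h.py <<'E'
def down(a):
    x=np.array([np.cos(a),np.sin(a),0]);y=np.array([0,0,-1.]);return quat(np.c_[x,y,np.cross(x,y)])
def yaw(q):
    M=rot(q);return np.arctan2(M[1,0],M[0,0])
E
python3 - <<'E'
from h import *
from rig import bot
s=bot.read_state();print(np.degrees(yaw(s['tool_rot'])),bot.tip_reach)
for nm,p in dict(arb=(431,40,270),sock=(515,375,250),sockpush=(440,320,60),dr=(410,-260,250)).items():
    for a in range(-180,180,30):
        q=bot.ik(p,down(np.radians(a)))
        print(nm,a,None if q is None else np.round(q,2))
# socket orientation from top: base plate contour
c=dict(np.load('pics/top0.npz'));T=pose(c)
crop=np.array([[65,165],[230,390],[390,270],[225,50]])/6+[145,215]-0.4
b=onplane(c,T,crop,12.);print(b.round(1),b.mean(0).round(1))
blk=np.array([[98,185],[163,275],[252,205],[190,118]])/6+[145,215]-0.4
b=onplane(c,T,blk,92.5);print(b.round(1),b.mean(0).round(1))
E
```

```text
63.36974478083454 19.0
arb -180 None
arb -150 None
arb -120 [ 0.01  0.02  1.8  -0.    1.32  2.1 ]
arb -90 [ 0.01  0.02  1.8  -0.    1.32  1.58]
arb -60 [0.01 0.02 1.8  0.   1.32 1.06]
arb -30 [ 0.01  0.02  1.8  -0.    1.32  0.53]
arb 0 [ 0.01  0.02  1.8  -0.    1.32  0.01]
arb 30 [ 0.01  0.02  1.8  -0.    1.32 -0.52]
arb 60 [ 0.01  0.02  1.8   0.    1.32 -1.04]
arb 90 [ 0.01  0.02  1.8  -0.    1.32 -1.56]
arb 120 [ 0.01  0.02  1.8  -0.    1.32 -2.09]
arb 150 None
sock -180 None
sock -150 None
sock -120 None
sock -90 [ 0.57  0.5   1.25 -0.    1.4   2.14]
sock -60 [0.57 0.5  1.25 0.   1.4  1.62]
sock -30 [ 0.57  0.5   1.25 -0.    1.4   1.1 ]
sock 0 [ 0.57  0.5   1.25 -0.    1.4   0.57]
sock 30 [ 0.57  0.5   1.25 -0.    1.4   0.05]
sock 60 [ 0.57  0.5   1.25  0.    1.4  -0.48]
sock 90 [ 0.57  0.5   1.25 -0.    1.4  -1.  ]
sock 120 [ 0.57  0.5   1.25 -0.    1.4  -1.52]
sock 150 [ 0.57  0.5   1.25 -0.    1.4  -2.05]
sockpush -180 None
sockpush -150 None
sockpush -120 None
sockpush -90 [ 0.56  0.52  1.7  -0.    0.92  2.13]
sockpush -60 [0.56 0.52 1.7  0.   0.92 1.61]
sockpush -30 [ 0.56  0
[... 311 characters left out ...]
-0.    0.92 -2.06]
dr -180 [-0.64  0.16  1.7  -0.    1.29  2.5 ]
dr -150 [-0.64  0.16  1.7  -0.    1.29  1.98]
dr -120 [-0.64  0.16  1.7  -0.    1.29  1.45]
dr -90 [-0.64  0.16  1.7  -0.    1.29  0.93]
dr -60 [-0.64  0.16  1.7   0.    1.29  0.41]
dr -30 [-0.64  0.16  1.7  -0.    1.29 -0.12]
dr 0 [-0.64  0.16  1.7  -0.    1.29 -0.64]
dr 30 [-0.64  0.16  1.7  -0.    1.29 -1.16]
dr 60 [-0.64  0.16  1.7   0.    1.29 -1.69]
dr 90 [-0.64  0.16  1.7  -0.    1.29 -2.21]
dr 120 None
dr 150 None
[[554.  474.   12. ]
 [451.5 397.8  12. ]
 [503.9 327.3  12. ]
 [605.3 403.2  12. ]] [528.7 400.6  12. ]
[[534.5 434.   92.5]
 [495.6 405.6  92.5]
 [524.8 368.6  92.5]
 [562.6 395.7  92.5]] [529.4 401.   92.5]
```

```bash
cat > look.py <<'E'
from h import *
from rig import bot
def look(name):
    s=bot.read_state();c=bot.read_camera('wrist');T=pose(c,s)
    cv2.imwrite(f'pics/{name}.png',c['image']);np.savez(f'pics/{name}.npz',T=T,**c);print(name,s['clock'],s['ee_pos'].round(1),s['ft_force'].round(2));return c,T
E
python3 - <<'E'
from look import *
bot.move_to([515,391,290],down(np.radians(63)));bot.dwell(.3);look('w1')
bot.move_to([431,250,290],down(np.radians(80)))
bot.move_to([425,40,260],down(np.radians(80)));bot.dwell(.3);look('w2')
E
```

```text
w1 1.5667 [514.4 391.5 290.1] [ 0.08 -0.66  0.86]
w2 3.475 [425.1  40.7 260. ] [ 0.38 -0.82  0.62]
```

View pics/w1.png

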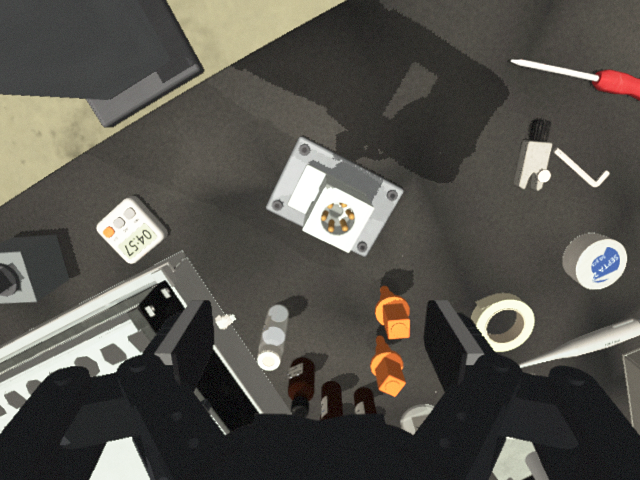

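View pics/w2.png

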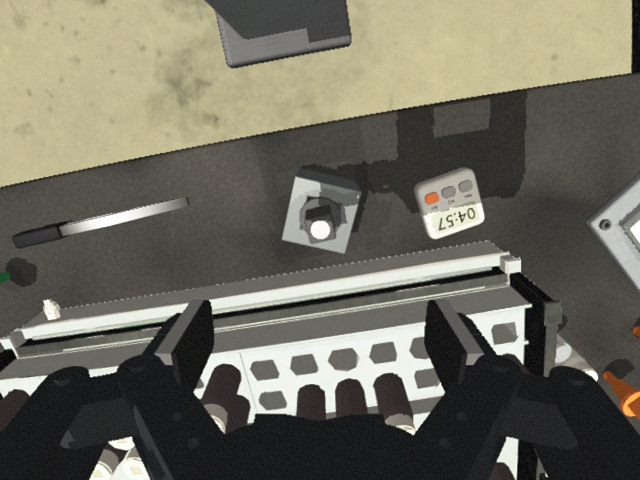

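w1 shows the socket: bore at about (338,218), ledge at (307,188). w2 shows the stand and the dark arbor head at about (320,220), and the drift at left. I'll enlarge both and fit them.

```bash
python3 - <<'E'
from h import *
for n,(x0,y0,w,h) in dict(w1=(258,130,156,130),w2=(270,160,106,100)).items():
    c=dict(np.load(f'pics/{n}.npz'));f=600//h
    im=cv2.resize(c['image'][y0:y0+h,x0:x0+w],None,fx=5,fy=5,interpolation=cv2.INTER_CUBIC)
    im=np.clip(im.astype(float)**0.6*255**0.4,0,255).astype(np.uint8)
    cv2.imwrite(f'pics/{n}z.png',im)
    P=cloud(c,c['T'])
    if n=='w1':
        M=(abs(P[...,2]-92.5)<6)&(abs(P[...,0]-529)<60)&(abs(P[...,1]-401)<60)
    else:
        M=(abs(P[...,2]-100)<6)&(abs(P[...,0]-431)<40)&(abs(P[...,1]-40)<40)
    Q=P[M];print(n,M.sum(),np.nanmedian(Q,0))
    r=cv2.minAreaRect(Q[:,:2].astype(np.float32));print(r)
    if n=='w2':
        M=(abs(P[...,2]-60)<6)&(abs(P[...,0]-431)<60)&(abs(P[...,1]-40)<60);Q=P[M];print('stand',M.sum(),np.median(Q[:,2]),cv2.minAreaRect(Q[:,:2].astype(np.float32)))
    else:
        M=(abs(P[...,2]-12)<6)&(abs(P[...,0]-529)<90)&(abs(P[...,1]-401)<90);Q=P[M];print('plate',M.sum(),np.median(Q[:,2]),cv2.minAreaRect(Q[:,:2].astype(np.float32)))
E
```

```text
w1 2178 [531.98406401 403.31872416  93.56675361]
((532.5521850585938, 402.7965087890625), (48.42578125, 48.32039260864258), 36.127872467041016)
plate 4732 13.175690655624408 ((532.6705932617188, 402.88848876953125), (130.8272247314453, 90.58021545410156), 36.05364227294922)
w2 755 [433.44146128  41.3483559  101.51968531]
((434.8573303222656, 41.08769226074219), (22.04178810119629, 22.08336639404297), 3.070310592651367)
stand 2829 61.237748633580566 ((435.01251220703125, 41.65724182128906), (60.23527145385742, 60.76396560668945), 66.8187026977539)
```

View pics/w1z.png

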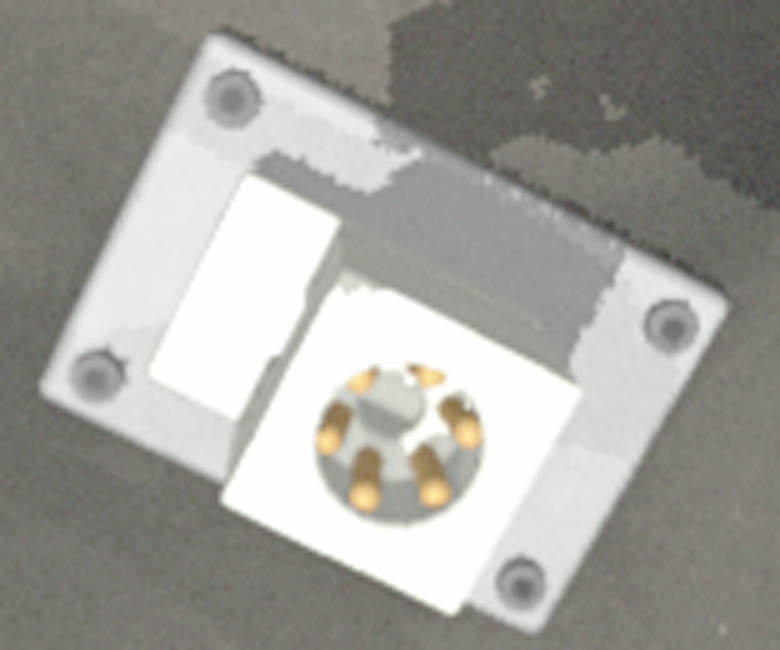

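View pics/w2z.png

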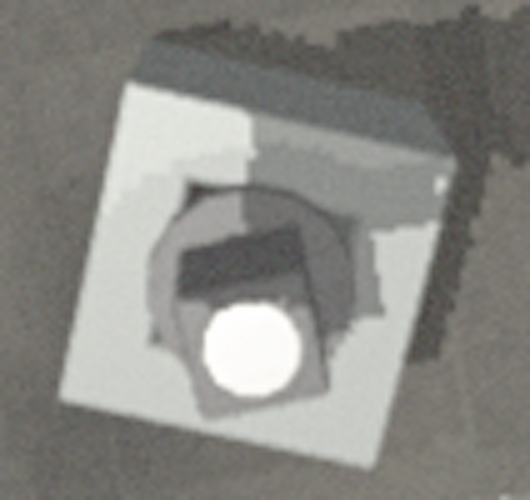

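```bash
python3 - <<'E'
from look import *
a=np.radians(93.07)
def fit(c,T,ctr,z,r=45,dz=6):
    P=cloud(c,T);M=(abs(P[...,2]-z)<dz)&(np.hypot(P[...,0]-ctr[0],P[...,1]-ctr[1])<r)
    Q=P[M];print(M.sum(),np.median(Q[:,2]).round(2),cv2.minAreaRect(Q[:,:2].astype(np.float32)))
    return
bot.move_to([425,41,265],down(a));bot.dwell(.4);c,T=look('w3')
fit(c,T,(434,41),100,25);fit(c,T,(434,41),60)
bot.move_to([431,250,265],down(a))
bot.move_to([523,402.5,257.5],down(a));bot.dwell(.4);c,T=look('w4')
fit(c,T,(532,402),92.5);fit(c,T,(532,402),12,90)
E
```

```text
w3 4.2583 [425.   41.  264.9] [-0.47  0.17  0.14]
746 101.53 ((434.8678283691406, 41.506919860839844), (22.57920265197754, 21.48419189453125), 2.823349714279175)
2739 61.29 ((435.1006774902344, 41.79010009765625), (60.32480239868164, 60.769508361816406), 66.94365692138672)
w4 6.3 [523.  402.1 257.9] [-0.17  0.64  0.1 ]
2634 93.55 ((532.7053833007812, 402.7967224121094), (48.56462097167969, 48.384090423583984), 36.043113708496094)
5142 13.14 ((532.6123046875, 402.6671447753906), (130.5989532470703, 90.47944641113281), 35.967498779296875)
```

```bash
python3 - <<'E'
from look import *
a=np.radians(93.0)
bot.move_gripper(50,80)
bot.move_to([431,250,240],down(a))
bot.move_to([434.9,41.4,150],down(a))
bot.servo_line([434.9,41.4,88.5],speed=80);bot.dwell(.2)
s=bot.read_state();print(s['ee_pos'],s['ft_force'],np.degrees(yaw(s['tool_rot'])))
bot.move_gripper(15,100);bot.dwell(.2)
s=bot.read_state();print(s['grip_width'],s['ee_pos'],s['ft_force'],s['moment'],s['clock'])
bot.servo_line([434.9,41.4,170],speed=80)
bot.dwell(.3);s=bot.read_state();print(s['grip_width'],s['ee_pos'],s['ft_force'],s['moment'],s['clock'])
look('w5')
E
```

```text
[435.08709198  41.40171097  88.86223678] [-0.44216677  0.80942958 -0.65954801] 92.9995342688903
20.440894095399667 [435.06914609  41.38881582  88.91427054] [-2.33139347 -0.2287218   5.19764068] [-0.00723308  0.32869524 -0.01156085] 10.1333
20.217295041062826 [434.85130479  41.39030282 169.81780772] [-0.30480992  0.24593847 -2.05258246] [-0.01779384  0.01061587 -0.05248441] 11.6
w5 11.6 [434.9  41.4 169.8] [-0.3   0.25 -2.05]
```

View pics/w5.png

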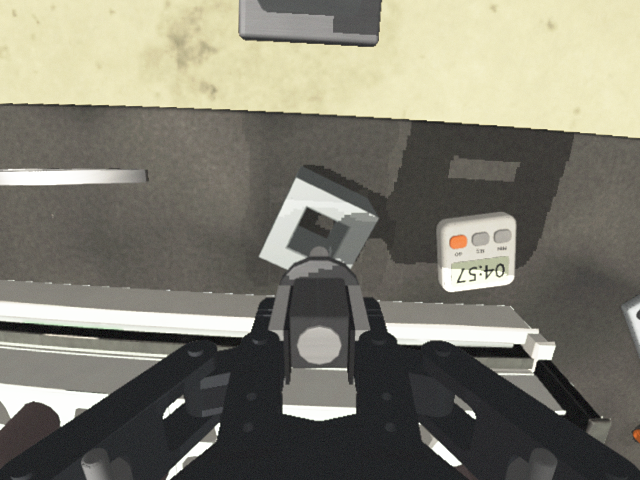

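The arbor is in the jaws, with its head at (319,345) and the tang tip visible at (318,252). I'll check how it sits in the hand.

```bash
python3 - <<'E'
from h import *
c=dict(np.load('pics/w5.npz'));P=cloud(c,c['T'])
for uv in [(319,345),(300,360),(338,360),(300,270),(340,270),(318,262),(318,250),(318,247),(313,252),(324,252)]:
    print(uv,P[uv[1],uv[0]].round(1))
cv2.imwrite('pics/w5z.png',cv2.resize(c['image'][235:400,250:390],None,fx=3.6,fy=3.6,interpolation=cv2.INTER_CUBIC))
Q=P[225:300,290:350].reshape(-1,3); m=(Q[:,2]>85)&(Q[:,2]<112)&(np.hypot(Q[:,0]-435,Q[:,1]-41)<15)
q=Q[m];print(m.sum(),q.min(0),q.max(0))
Q=P[320:385,270:370].reshape(-1,3);m=(abs(Q[:,2]-183.5)<4)&(np.hypot(Q[:,0]-435,Q[:,1]-41)<18);print(m.sum(),np.median(Q[m],0),cv2.minAreaRect(Q[m][:,:2].astype(np.float32)))
E
```

```text
(319, 345) [434.8  42.7 182.5]
(300, 360) [441.6  36.2 182.5]
(338, 360) [441.2  50.  182.1]
(300, 270) [421.2  33.8 148.1]
(340, 270) [420.3  51.1 147.9]
(318, 262) [417.1  41.4 147.8]
(318, 250) [429.6  42.   99.3]
(318, 247) [429.3  42.   95.2]
(313, 252) [430.3  39.2 101.2]
(324, 252) [430.2  45.4 100.6]
112 [429.07772415  37.51912179  93.1357333 ] [432.63520211  47.33979685 105.32780746]
3087 [433.19339065  42.26828969 182.68881946] ((434.8592224121094, 40.915611267089844), (22.700176239013672, 29.12799835205078), 1.9366364479064941)
```

View pics/w5z.png

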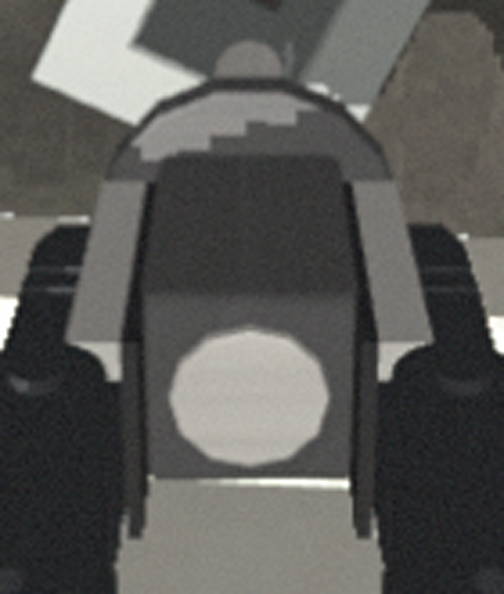

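```bash
python3 - <<'E'
from h import *
c=dict(np.load('pics/w5.npz'));T=c['T']
px=np.array([[147,295],[352,293],[350,478],[148,478]])/3.6+[250,235]-.4
b=onplane(c,T,px,182.5);print(b.round(1),b.mean(0).round(2))
px=np.array([[100+5,180],[388,180]])/3.6+[250,235]-.4
b=onplane(c,T,px,148.);print('collar',b.round(1),b.mean(0).round(2))
# collar circle points
px=np.array([[180,100],[250,82],[320,98],[140,130],[360,130]])/3.6+[250,235]-.4
b=onplane(c,T,px,148.)[:,:2]
A=np.c_[2*b,np.ones(5)];s=np.linalg.lstsq(A,(b**2).sum(1),rcond=None)[0];print('circ',s[:2],np.sqrt(s[2]+s[:2]@s[:2]))
c=dict(np.load('pics/w3.npz'));T=c['T'];im=c['image']
p=proj(c,T,[[434.9,41.4,101.5]])[0];print(p);x,y=p.astype(int)
cv2.imwrite('pics/w3z.png',cv2.resize(im[y-45:y+45,x-45:x+45],None,fx=6.5,fy=6.5,interpolation=cv2.INTER_CUBIC));print(x-45,y-45)
E
```

```text
[[423.8  32.2 182.5]
 [422.5  51.9 182.5]
 [443.9  53.4 182.5]
 [445.   32.9 182.5]] [433.81  42.6  182.5 ]
collar [[428.6  24.8 148. ]
 [426.8  59.2 148. ]] [427.73  41.98 148.  ]
circ [432.07527631  42.69582811] 17.178890076202194
[316.9125449  227.71889152]
271 182
```

View pics/w3z.png

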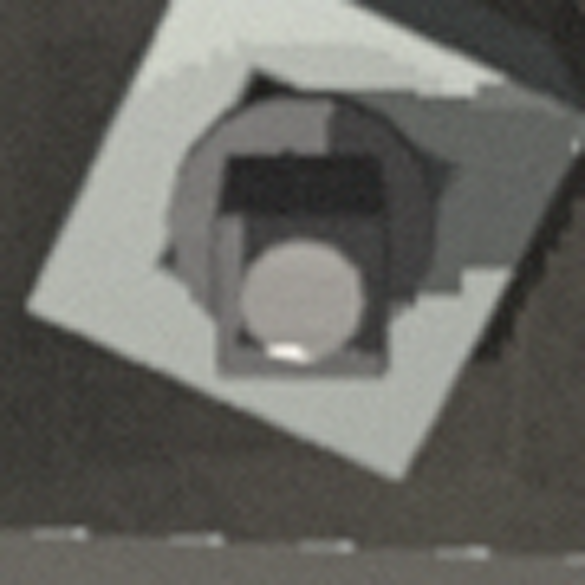

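```bash
python3 - <<'E'
from look import *
a=np.radians(93.0)
def st(m=''):
    s=bot.read_state();print(m,round(s['clock'],2),s['ee_pos'].round(2),'F',s['ft_force'].round(1),'M',s['moment'].round(2),'g',round(s['grip_width'],1));return s
bot.move_to([434.9,41.4,235],down(a))
bot.move_to([440,300,235],down(a))
bot.move_to([532.7,402.0,205],down(a));bot.dwell(.3);look('w6');st('above')
bot.servo_line([532.7,402.0,160],speed=70,until_force=6);st()
h=bot.servo_line([532.7,402.0,134],speed=40,until_force=5);bot.dwell(.2);st(h)
E
```

```text
w6 13.9417 [532.7 401.5 205.9] [-0.53 -0.08 -2.64]
above 13.99 [532.68 401.64 205.75] F [-0.6  0.4 -1.9] M [-0.    0.    0.02] g 20.7
 14.78 [532.86 402.13 160.38] F [ 0.1 -0.9 -1.7] M [0.01 0.03 0.03] g 20.7
False 15.78 [532.77 402.04 134.28] F [-0.2 -0.3 -2.4] M [ 0.01 -0.   -0.03] g 20.3
```

View pics/w6.png

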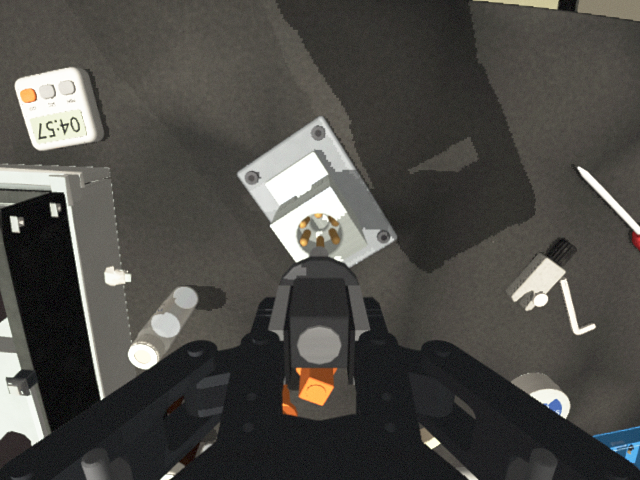

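```bash
cat > tw.py <<'E'
from look import *
a0=np.radians(93.0)
def st(m=''):
    s=bot.read_state();F=s['ft_force'][2]+2.2
    print(m,round(s['clock'],2),s['ee_pos'].round(2),'F',s['ft_force'].round(1),'M',s['moment'].round(2),'g',round(s['grip_width'],1),'yaw',round(np.degrees(yaw(s['tool_rot'])),1),'depthz',round(s['ee_pos'][2]+max(0,F-3)/10,2));return s,F
E
python3 - <<'E'
from tw import *
h=bot.servo_line([532.7,402.0,128],speed=15,until_force=8);s,F=st(h)
z=s['ee_pos'][2]
bot.move_gripper(15,120)
sg=1
for i in range(4):
    dz=np.clip((26-F)/10,0.2,1.5)
    z-=dz
    bot.servo_line([532.7,402.0,z],down(a0+sg*0.6),speed=max(dz,.2)/1.0);sg=-sg
    s,F=st((i,round(z,2)))
E
```

```text
True 16.2 [532.68 401.81 128.47] F [-1.4 -0.9  5.5] M [-0.24  0.22  0.02] g 20.7 yaw 93.0 depthz 128.94
(0, np.float64(126.97)) 17.17 [532.61 402.02 127.04] F [-2.9 -1.3  4.6] M [-0.21  0.44 -0.05] g 20.2 yaw 127.3 depthz 127.42
(1, np.float64(125.47)) 18.52 [532.64 401.67 125.65] F [-3.1 -4.4  6.6] M [-0.8   0.77  0.11] g 20.6 yaw 58.5 depthz 126.23
(2, np.float64(123.97)) 19.87 [532.68 402.05 124.51] F [-4.2 -2.9  9.2] M [-0.41  0.83 -0.17] g 20.6 yaw 127.3 depthz 125.35
(3, np.float64(122.51)) 21.22 [532.67 401.67 123.22] F [-5.2 -5.7 10.2] M [-1.11  1.06  0.22] g 20.1 yaw 58.5 depthz 124.16
```

```bash
python3 - <<'E'
from tw import *
z=122.51;sg=1;s,F=st()
xy=np.array([532.7,402.0])
for i in range(6):
    xy+=np.clip(s['ft_force'][:2]*0.06,-.3,.3)
    dz=np.clip((26-F)/10,0.1,1.5)
    z-=dz
    bot.servo_line([*xy,z],down(a0+sg*0.65),speed=max(dz,.1)/1.0);sg=-sg
    s,F=st((i,round(z,2),xy.round(2)))
    if F>26: break
E
```

```text
21.22 [532.67 401.67 123.22] F [-5.2 -5.7 10.2] M [-1.11  1.06  0.22] g 20.1 yaw 58.5 depthz 124.16
(0, np.float64(121.15), array([532.4, 401.7])) 22.62 [532.67 401.95 122.21] F [-2.5 -1.7 11.1] M [-0.29  0.63 -0.28] g 20.1 yaw 130.1 depthz 123.24
(1, np.float64(119.88), array([532.25, 401.6 ])) 24.07 [532.43 401.39 120.79] F [-4.6 -5.  11.6] M [-0.95  0.78  0.21] g 20.1 yaw 55.7 depthz 121.88
(2, np.float64(118.67), array([531.97, 401.3 ])) 25.52 [532.4  402.04 120.28] F [-3.5  0.3 13.8] M [ 0.14  0.6  -0.2 ] g 20.0 yaw 130.1 depthz 121.58
(3, np.float64(117.67), array([531.76, 401.32])) 26.97 [532.61 401.46 119.83] F [-2.4 -4.  18.1] M [-0.83  0.6   0.3 ] g 20.2 yaw 55.7 depthz 121.56
(4, np.float64(117.09), array([531.62, 401.08])) 28.42 [532.46 401.87 119.65] F [-3.3 -0.9 19.4] M [-0.18  0.74 -0.23] g 20.6 yaw 130.1 depthz 121.51
(5, np.float64(116.65), array([531.42, 401.03])) 29.87 [532.46 401.46 119.44] F [-2.4 -4.2 22.1] M [-0.74  0.68  0.45] g 20.2 yaw 55.7 depthz 121.57
```

```bash
python3 - <<'E'
from tw import *
for z in (119.5,121.0):
    bot.servo_line([532.3,401.5,z],speed=6);s,F=st(z)
bot.move_gripper(45);bot.dwell(.2);s,F=st('open')
bot.servo_line([532.3,401.5,190],speed=100)
bot.move_to([522,401.5,290],down(a0));bot.dwell(.3);c,T=look('w7')
P=cloud(c,T)
for z,r,dz in ((133.5,16,5),(93.6,45,3.5),(98.9+.5,25,2.5)):
    M=(abs(P[...,2]-z)<dz)&(np.hypot(P[...,0]-532.6,P[...,1]-402.7)<r);Q=P[M];print(z,M.sum(),np.median(Q,0).round(2),cv2.minAreaRect(Q[:,:2].astype(np.float32)))
p=proj(c,T,[[532,402,100]])[0].astype(int);print(p)
cv2.imwrite('pics/w7z.png',cv2.resize(c['image'][p[1]-60:p[1]+60,p[0]-70:p[0]+70],None,fx=5,fy=5,interpolation=cv2.INTER_CUBIC))
E
```

```text
119.5 30.52 [532.53 401.54 120.5 ] F [-4.3 -2.9 11.3] M [-0.62  0.73  0.33] g 20.4 yaw 55.7 depthz 121.55
121.0 30.92 [532.43 401.52 121.1 ] F [-1.1 -1.7  5.5] M [-0.27  0.12  0.3 ] g 20.0 yaw 55.7 depthz 121.57
open 31.48 [532.28 401.49 120.9 ] F [-0.7 -0.   0.4] M [-0.03 -0.01  0.03] g 44.8 yaw 55.8 depthz 120.9
w7 33.275 [522.  401.4 289.1] [ 0.36  0.84 -1.14]
133.5 757 [531.3  402.88 134.1 ] ((532.2576293945312, 402.98431396484375), (21.997451782226562, 21.968976974487305), 56.865142822265625)
93.6 1295 [526.35 402.28  93.76] ((532.78759765625, 402.7908630371094), (48.552616119384766, 48.607704162597656), 36.08656692504883)
99.4 489 [522.88 401.65  99.78] ((528.3252563476562, 403.204345703125), (36.92496871948242, 29.44894790649414), 88.0708999633789)
[317 219]
```

View pics/w7z.png

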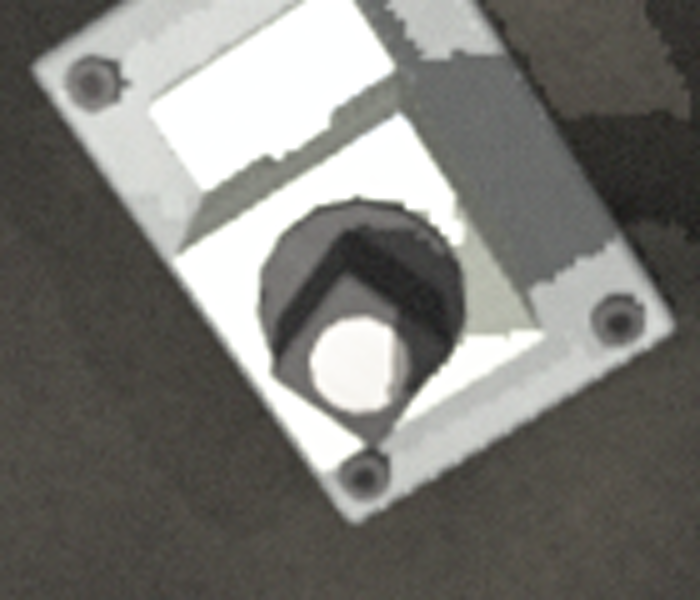

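The arbor is home: the collar top measures 6.0 mm above the face (collar is 6 mm) and it held after release. Next, the drift.

```bash
python3 - <<'E'
from look import *
print(bot.ik([409,-285,23],down(np.radians(-180))),bot.ik([405,-225,250],down(np.radians(-174))))
bot.move_to([431,200,260],down(np.radians(93)))
bot.move_to([409,-235,250],down(np.radians(-174)));bot.dwell(.4);c,T=look('w8')
P=cloud(c,T);M=(P[...,2]>8)&(P[...,2]<30)&(abs(P[...,0]-410)<30)&(P[...,1]<-80)&(P[...,1]>-330)
Q=P[M];print(M.sum(),cv2.minAreaRect(Q[:,:2].astype(np.float32)))
G=Q[Q[:,2]>19.7];print(len(G),np.median(G,0),cv2.minAreaRect(G[:,:2].astype(np.float32)))
v=cv2.fitLine(Q[:,:2].astype(np.float32),cv2.DIST_HUBER,0,.01,.01).ravel();print(v,np.degrees(np.arctan2(v[1],v[0])))
E
```

```text
[-6.82075395e-01  5.08881378e-01  1.83865806e+00 -4.44089210e-16
  7.94053213e-01  2.45951726e+00] [-5.86178819e-01  1.05729569e-01  1.75524753e+00 -4.44089210e-16
  1.28061555e+00  2.45069408e+00]
w8 37.7167 [ 409. -235.  250.] [0.27 0.31 0.67]
2072 ((413.23162841796875, -204.228759765625), (16.36131477355957, 189.5487060546875), 1.6811085939407349)
933 [ 415.04958791 -268.68805802   21.07614366] ((414.0665283203125, -239.535888671875), (15.358464241027832, 118.54449462890625), 2.289114475250244)
[ 3.6612865e-02 -9.9932951e-01  4.1349548e+02 -2.2127171e+02] -87.901764
```

View pics/w8.png

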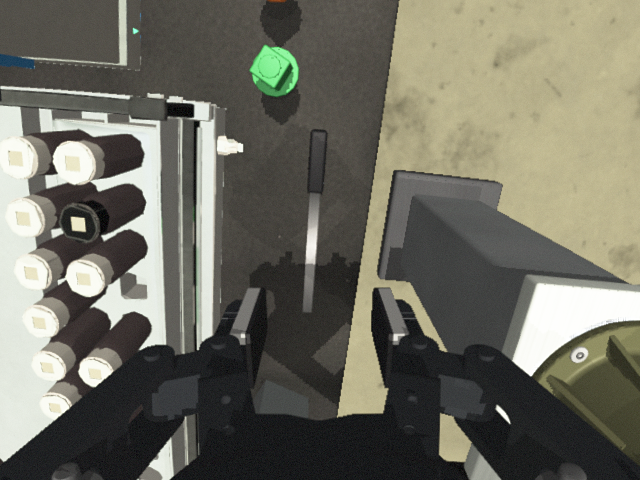

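```bash
python3 - <<'E'
from h import *
c=dict(np.load('pics/w8.npz'));P=cloud(c,c['T'])
M=(P[...,2]>30)&(P[...,2]<130)&(abs(P[...,0]-440)<45)&(P[...,1]<-290)&(P[...,1]>-400)
Q=P[M];print(M.sum(),Q.min(0),Q.max(0))
H=Q[Q[:,2]>Q[:,2].max()-6];print(H[:,:2].mean(0),cv2.minAreaRect(H[:,:2].astype(np.float32)))
M=(P[...,2]>14)&(P[...,2]<30)&(abs(P[...,0]-412)<30)&(P[...,1]<-80)&(P[...,1]>-330);Q=P[M]
for y in range(-300,-180,10):
    q=Q[abs(Q[:,1]-y)<5]
    if len(q):print(y,q[:,0].min().round(1),q[:,0].max().round(1),np.median(q[:,2]).round(1))
# end of nose
M=(P[...,2]>3.5)&(P[...,2]<30)&(abs(P[...,0]-410)<12)&(P[...,1]>-180)&(P[...,1]<-70);Q=P[M];print(Q[:,1].max(), Q[Q[:,1]>-120].mean(0))
cv2.imwrite('pics/w8z.png',cv2.resize(c['image'][40:330,230:370],None,fx=2,fy=2))
E
```

```text
1928 [ 437.1038536  -395.60721028   53.59455791] [ 473.90693417 -322.99526493   97.54278861]
[ 455.77500175 -341.5497639 ] ((455.8346252441406, -341.602294921875), (22.47905921936035, 22.478336334228516), 61.170169830322266)
-300 409.0 424.1 20.3
-290 407.8 423.9 20.8
-280 407.6 423.7 21.1
-270 407.0 423.3 21.0
-260 406.9 422.9 21.1
-250 406.3 422.5 21.0
-240 406.8 421.9 20.5
-230 408.9 418.9 18.4
-220 408.3 418.3 18.4
-210 407.9 418.0 18.4
-200 407.8 417.7 18.4
-190 407.3 417.0 18.4
-98.6621951004326 [ 409.50569476 -109.65086557    6.7358078 ]
```

```bash
python3 - <<'E'
from tw import *
a=np.radians(-177.9)
bot.move_gripper(40,110)
bot.move_to([415.1,-267,90],down(a))
bot.servo_line([415.1,-267,22.5],speed=80,until_force=8);st('down')
bot.move_gripper(8,110);bot.dwell(.15);st('grip')
bot.servo_line([415.1,-267,120],speed=100);st('up')
bot.move_to([400,-150,250],down(a))
bot.move_to([370,60,250],down(np.radians(-20)))
u=np.array([.8085,.5885]);C=np.array([532.4,401.6])
p=C-u*(83+85+60)
bot.move_to([*p,90],down(np.radians(126.05)));bot.dwell(.3);st('pre')
look('w9')
c=bot.read_camera('top');cv2.imwrite('pics/top1.png',cv2.resize(c['image'][200:340,130:310],None,fx=4,fy=4,interpolation=cv2.INTER_CUBIC));np.savez('pics/top1.npz',**c)
E
```

```text
down 39.67 [ 415.34 -267.15   22.93] F [0.  0.9 1. ] M [0.   0.02 0.03] g 40.1 yaw -177.9 depthz 22.94
grip 40.18 [ 415.44 -267.18   23.31] F [-0.6  2.   8.2] M [0.36 0.34 0.05] g 13.5 yaw -177.9 depthz 24.05
up 41.31 [ 414.84 -266.81  119.38] F [-0.7  0.5 -1.2] M [-0.07  0.06  0.01] g 13.3 yaw -177.9 depthz 119.38Traceback (most recent call last):
  File "<stdin>", line 8, in <module>
rig.MotionError: the arm cannot take that pose within its joint ranges
```

```bash
python3 - <<'E'
from tw import *
u=np.array([.8085,.5885]);C=np.array([532.4,401.6])
p=C-u*(83+85+60)
bot.servo_line([414.8,-266.8,240],speed=200)
bot.move_to([400,-150,250],down(np.radians(-130)))
bot.move_to([370,60,250],down(np.radians(-20)))
bot.move_to([*p,90],down(np.radians(126.05)));bot.dwell(.3);st('pre')
look('w9')
c=bot.read_camera('top');cv2.imwrite('pics/top1.png',cv2.resize(c['image'][200:340,130:310],None,fx=4,fy=4,interpolation=cv2.INTER_CUBIC));np.savez('pics/top1.npz',**c)
E
```

```text
pre 46.07 [348.19 267.33  90.12] F [ 0.2 -0.3 -1.9] M [-0.1   0.06 -0.03] g 12.1 yaw 126.0 depthz 90.12
w9 46.0667 [348.2 267.3  90.1] [ 0.2  -0.26 -1.9 ]
```

View pics/w9.png

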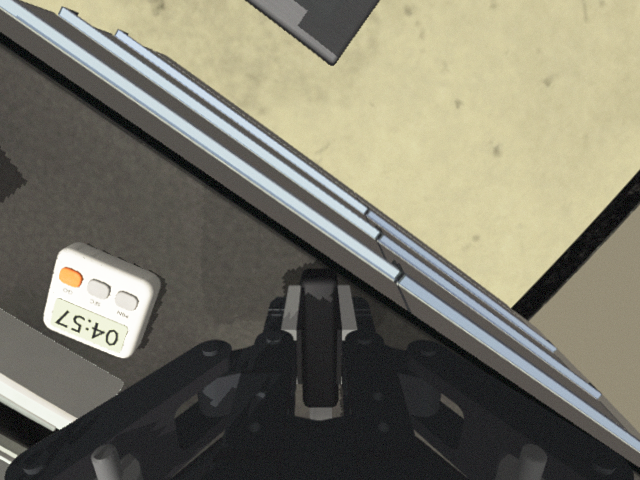

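View pics/top1.png

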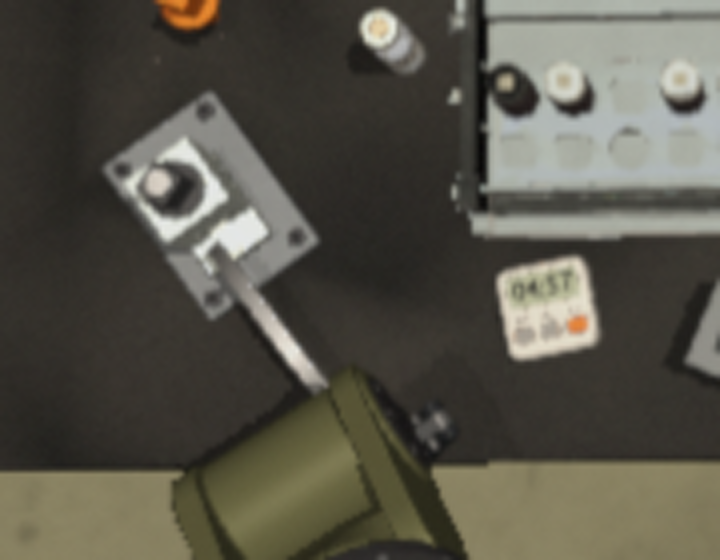

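```bash
python3 - <<'E'
from h import *
c=dict(np.load('pics/top1.npz'));T=pose(c);P=cloud(c,T)
px=np.array([[220,245],[260,305],[310,378]])/4+[130,200]-.4
for p in px:
    print(P[int(round(p[1])),int(round(p[0]))].round(1), onplane(c,T,[p],70)[0].round(1))
u=np.array([.8085,.5885]);n=np.array([-.5885,.8085]);C=np.array([532.4,401.6])
m=(P[...,2]>50)&(P[...,2]<92);
Q=P[m];d=Q[:,:2]-C;s=d@u;t=d@n
for a in range(-140,-40,8):
    k=(abs(s-a)<4)&(abs(t)<14)
    if k.sum():print(a,k.sum(),Q[k][:,2].round(1)[:8],t[k].mean().round(2))
# top cam position of socket block & head for bias
m=(abs(P[...,2]-95)<6)&(np.hypot(P[...,0]-532,P[...,1]-402)<40);print('block top cam',m.sum(),np.median(P[m][:,2]),cv2.minAreaRect(P[m][:,:2].astype(np.float32)))
c=dict(np.load('pics/w9.npz'));P=cloud(c,c['T'])
for v in range(290,400,15): print(v,P[v,320].round(1))
a=P[300,320];b=P[385,320]
print('pitch',(b[2]-a[2])/np.hypot(*(b-a)[:2]), 'yaw')
E
```

```text
[493.9 372.9  89.2] [496.1 379.   70. ]
[455.1 346.4  90.7] [456.9 352.5  70. ]
[409.5 317.2  82.4] [409.7 319.7  70. ]
-140 11 [87.  91.8 90.9 89.2 80.2 88.2 87.5 89.2] 2.41
-132 12 [90.6 88.8 74.5 87.7 91.5 90.4 85.9 71.8] 2.48
-124 9 [88.  77.9 87.1 85.3 87.  91.4 76.5 88.5] 1.6
-116 10 [91.  86.5 90.  89.7 91.1 91.8 91.8 78. ] 1.4
-108 12 [91.1 86.1 75.7 88.8 86.8 88.  91.1 91.7] 2.43
-100 12 [88.7 90.9 87.1 87.9 90.3 90.8 84.1 89.1] 3.32
-92 11 [90.4 84.8 91.3 91.5 80.5 91.4 90.7 88. ] 3.25
-84 8 [90.5 86.9 91.2 90.1 86.5 86.1 92.  86.9] 3.38
-76 11 [89.3 86.9 87.5 83.5 90.9 91.6 88.7 91.1] 3.37
-68 10 [87.7 90.3 89.3 91.8 91.2 87.6 91.5 90.1] 4.25
-60 10 [90.1 90.1 91.5 91.7 87.6 90.2 90.2 87.6] 3.11
-52 9 [89.2 89.  87.5 90.3 88.2 85.8 87.6 89.3] 3.96
-44 4 [90.9 91.6 91.7 89.9] 3.97
block top cam 221 94.01543994778012 ((528.515869140625, 400.6854248046875), (49.41263961791992, 47.71974182128906), 36.246891021728516)
290 [340.  263.1  78.7]
305 [345.  266.7  80. ]
320 [350.1 270.4  81.4]
335 [355.8 274.6  81.6]
350 [361.1 278.4  82.8]
365 [366.8 282.6  83.5]
380 [372.6 286.8  84.4]
395 [378.4 291.1  85.5]
pitch 0.1745488744918998 yaw
```

```bash
python3 - <<'E'
from look import *
c=bot.read_camera('scene');np.savez('pics/sc1.npz',**c);T=pose(c);P=cloud(c,T)
u=np.array([.8085,.5885]);n=np.array([-.5885,.8085]);C=np.array([532.4,401.6])
d=P[...,:2]-C;s=d@u;t=d@n
m=(P[...,2]>40)&(P[...,2]<140)&(abs(t)<15)&(s>-260)&(s<-40)
for a in range(-256,-40,12):
    k=m&(abs(s-a)<6)
    if k.sum():print(a,k.sum(),'zmax',np.percentile(P[k][:,2],90).round(1),'med',np.median(P[k][:,2]).round(1),'t',t[k].mean().round(2))
p=proj(c,T,[[450,340,80]])[0].astype(int);print(p)
cv2.imwrite('pics/sc1.png',cv2.resize(c['image'][p[1]-65:p[1]+65,p[0]-80:p[0]+80],None,fx=4.5,fy=4.5,interpolation=cv2.INTER_CUBIC))
# wrist grip top surface plane fit
c=dict(np.load('pics/w9.npz'));P=cloud(c,c['T']);Q=P[285:400,308:333].reshape(-1,3);Q=Q[(Q[:,2]>74)&(Q[:,2]<92)]
A=np.c_[Q[:,:2]-Q[:,:2].mean(0),np.ones(len(Q))]
from scipy.optimize import least_squares
r=least_squares(lambda w:A@w-Q[:,2],[0,0,80],loss='soft_l1').x;print('slope along',r[:2]@u,'across',r[:2]@n,len(Q), Q[:,:2].mean(0),r[2])
d=Q[:,:2]-C;print('s range',(d@u).min(),(d@u).max(),'t',(d@n).mean())
E
```

```text
-244 94 zmax 133.7 med 101.4 t 0.55
-232 133 zmax 126.4 med 95.5 t 0.85
-220 49 zmax 128.1 med 109.4 t 6.4
-196 7 zmax 81.1 med 76.0 t -6.06
-184 3 zmax 77.1 med 74.7 t -6.76
-172 2 zmax 73.4 med 70.7 t -2.95
-160 6 zmax 91.0 med 89.1 t 2.75
-148 1 zmax 86.6 med 86.6 t 6.43
-112 4 zmax 93.4 med 93.0 t 1.61
-100 15 zmax 94.7 med 92.0 t 1.35
-88 12 zmax 93.2 med 91.1 t 0.63
-76 17 zmax 94.9 med 89.0 t 1.45
-64 14 zmax 92.7 med 91.3 t 2.22
-52 10 zmax 93.9 med 91.8 t 2.13
[211 185]
slope along 0.14879589231966925 across 0.01937958478490935 2863 [358.56599207 276.60375977] 82.10567781670973
s range -239.89822924942567 -186.9680374432563 t 1.2418534443321187
```

View pics/sc1.png

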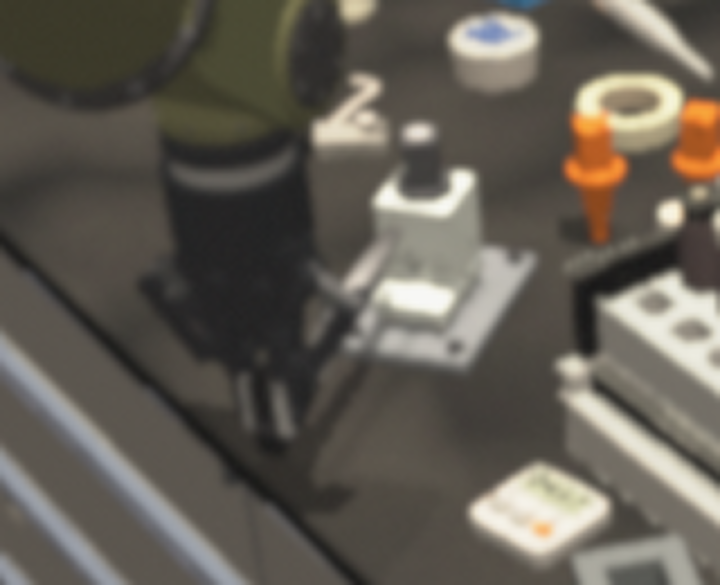

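```bash
python3 - <<'E'
from h import *
c=dict(np.load('pics/w9.npz'));P=cloud(c,c['T'])
cv2.imwrite('pics/w9z.png',cv2.resize(c['image'][255:425,265:375],None,fx=3.5,fy=3.5,interpolation=cv2.INTER_CUBIC))
u=np.array([.8085,.5885]);n=np.array([-.5885,.8085]);C=np.array([532.4,401.6])
for v in range(264,424,5):
    q=P[v,320];print(v,q.round(1),'s',((q[:2]-C)@u).round(1),'t',((q[:2]-C)@n).round(1))
E
```

```text
264 [3.569e+02 2.758e+02 2.000e-01] s -215.9 t 1.6
269 [338.  261.7  62.9] s -239.5 t 1.3
274 [337.2 261.   70.7] s -240.6 t 1.2
279 [337.  260.9  76.2] s -240.8 t 1.2
284 [338.8 262.2  76.4] s -238.6 t 1.2
289 [339.7 262.9  78.6] s -237.4 t 1.2
294 [341.4 264.1  78.9] s -235.3 t 1.2
299 [342.7 265.1  80.2] s -233.7 t 1.2
304 [344.8 266.6  79.7] s -231.2 t 1.2
309 [347.  268.2  78.9] s -228.4 t 1.2
314 [348.  268.9  80.9] s -227.1 t 1.2
319 [350.3 270.6  80.2] s -224.4 t 1.2
324 [352.1 271.9  80.3] s -222.1 t 1.2
329 [353.9 273.2  80.7] s -219.9 t 1.2
334 [355.3 274.2  81.8] s -218.2 t 1.2
339 [357.3 275.7  81.7] s -215.7 t 1.2
344 [358.7 276.7  82.8] s -213.9 t 1.2
349 [361.3 278.6  81.8] s -210.7 t 1.3
354 [362.9 279.8  82.5] s -208.8 t 1.3
359 [364.4 280.8  83.5] s -206.9 t 1.3
364 [366.4 282.3  83.5] s -204.4 t 1.3
369 [368.3 283.7  83.8] s -202.0 t 1.3
374 [370.2 285.1  84.1] s -199.7 t 1.3
379 [371.9 286.4  84.8] s -197.6 t 1.3
384 [374.  287.9  84.9] s -195.0 t 1.3
389 [375.3 288.8  86.1] s -193.4 t 1.3
394 [377.6 290.5  85.9] s -190.5 t 1.3
399 [380.5 292.6  85. ] s -187.0 t 1.3
404 [381.5 293.3  86.7] s -185.7 t 1.3
409 [386.1 296.7  83.7] s -180.0 t 1.3
414 [387.6 297.8  84.7] s -178.1 t 1.3
419 [389.7 299.4  85. ] s -175.5 t 1.3
```

View pics/w9z.png

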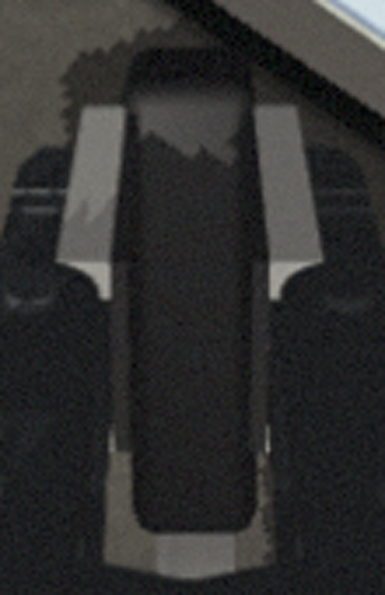

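The drift has slipped in the jaws: in w9 the grip's back end is at (320,279) and its front at (320,405), so it sits nose-up by about 0.15 rad and 15 mm forward. I'll tilt the tool to level it, enter slowly, let the tang clamp it, and then regrip.

```bash
cat > dr.py <<'E'
from tw import *
u=np.array([.8085,.5885]);n=np.array([-.5885,.8085]);C=np.array([532.4,401.6])
def tilt(th):
    return quat(R.from_rotvec(th*np.array([*n,0])).as_matrix()@rot(down(np.radians(126.05))))
def at(s,z): return [*(C+u*s),z]
def S(m=''):
    s=bot.read_state();p=s['ee_pos'];F=s['ft_force']
    print(m,round(s['clock'],2),'s',((p[:2]-C)@u).round(2),'t',((p[:2]-C)@n).round(2),'z',p[2].round(2),'Fu',(F[:2]@u).round(1),'Fn',(F[:2]@n).round(1),'Fz',F[2].round(1),'g',round(s['grip_width'],1));return s
def griptop(c,T):
    P=cloud(c,T);Q=P.reshape(-1,3);d=Q[:,:2]-C;s=d@u;t=d@n-1.2
    st_=bot.read_state()['ee_pos'];s0=(st_[:2]-C)@u
    k=(abs(t)<4)&(s>s0-40)&(s<s0+45)&(Q[:,2]>st_[2]-24)&(Q[:,2]<st_[2]+2)
    r=np.polyfit(s[k]-s0,Q[k][:,2],1);print('griptop slope',r[0].round(3),'z at tcp',(r[1]-1.2-st_[2]).round(2),'srel',np.percentile(s[k]-s0,[1,99]).round(1),k.sum())
E
python3 - <<'E'
from dr import *
bot.move_gripper(8,120)
bot.servo_line(at(-245,70.5),tilt(0.155),speed=20);bot.dwell(.2);S()
c,T=look('w10');griptop(c,T)
E
```

```text
48.08 s -244.98 t 0.0 z 70.57 Fu 1.1 Fn 0.1 Fz -2.3 g 11.7
w10 48.075 [334.3 257.4  70.6] [ 0.82  0.72 -2.26]
griptop slope 0.032 z at tcp -11.96 srel [-15.7  42.7] 2601
```

View pics/w10.png

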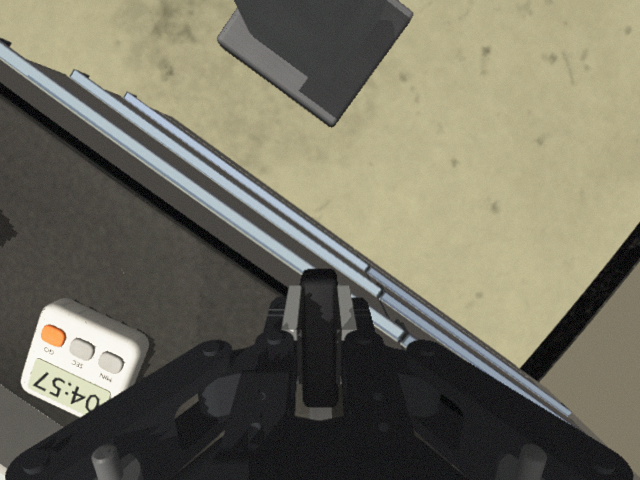

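```bash
python3 - <<'E'
from dr import *
bot.servo_line(at(-241,71),tilt(0.185),speed=10);S()
h=bot.servo_line(at(-200,71),speed=30,until_force=7);S(h)
if not h:
    h=bot.servo_line(at(-200,60),speed=12,until_force=4);S(h)
c,T=look('w11');griptop(c,T)
c=bot.read_camera('scene');T=pose(c);p=proj(c,T,[[480,360,60]])[0].astype(int)
cv2.imwrite('pics/sc2.png',cv2.resize(c['image'][p[1]-65:p[1]+65,p[0]-80:p[0]+80],None,fx=4.5,fy=4.5,interpolation=cv2.INTER_CUBIC))
E
```

```text
48.67 s -241.01 t 0.01 z 70.9 Fu -0.2 Fn 0.1 Fz -2.9 g 11.7
True 49.35 s -227.03 t 0.05 z 70.42 Fu -2.4 Fn -0.6 Fz -2.0 g 11.7
w11 49.35 [348.8 268.   70.4] [-1.57 -1.87 -2.01]
griptop slope -0.0 z at tcp -11.89 srel [-16.3  42.7] 2627
```

View pics/sc2.png

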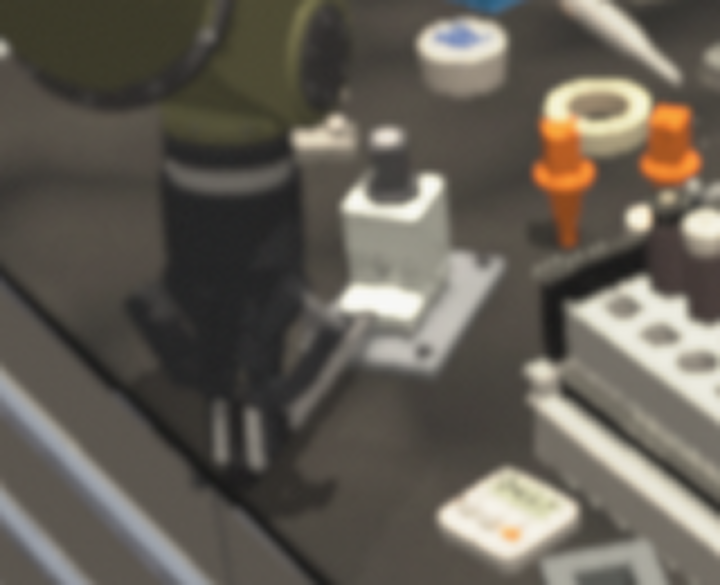

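```bash
python3 - <<'E'
from dr import *
bot.servo_line(at(-236,76),speed=40);S()
h=bot.servo_line(at(-200,76),speed=30,until_force=9);S(h)
c=bot.read_camera('scene');np.savez('pics/sc3.npz',**c);T=pose(c);p=proj(c,T,[[480,360,60]])[0].astype(int)
P=cloud(c,T);d=P[...,:2]-C;s=d@u;t=d@n
for a in range(-150,-20,10):
    k=(abs(s-a)<5)&(abs(t)<9)&(P[...,2]>25)&(P[...,2]<80)
    if k.sum():print(a,k.sum(),np.percentile(P[k][:,2],[10,50,90]).round(1),'t',t[k].mean().round(1))
cv2.imwrite('pics/sc3.png',cv2.resize(c['image'][p[1]-65:p[1]+65,p[0]-80:p[0]+80],None,fx=4.5,fy=4.5,interpolation=cv2.INTER_CUBIC))
E
```

```text
49.86 s -236.0 t -0.02 z 76.28 Fu -0.6 Fn -0.3 Fz -1.5 g 11.9
False 51.21 s -200.06 t 0.0 z 76.03 Fu -0.0 Fn -0.9 Fz -1.7 g 12.0
-150 7 [49.2 57.1 60.6] t -3.1
-140 8 [44.8 52.8 57. ] t -3.1
-130 9 [46.5 50.6 54.9] t -2.7
-120 7 [44.5 50.9 55.7] t -3.5
-110 3 [44.8 45.7 47.8] t -2.4
-100 8 [46.1 48.9 53.5] t -3.0
-90 5 [47.8 48.7 53. ] t -3.0
-80 8 [43.9 49.1 53.7] t -2.7
-70 5 [41.8 44.3 49.9] t -1.4
-60 4 [45.7 48.7 51.4] t -1.5
-50 13 [27.7 38.5 49.3] t -1.5
-40 19 [28.2 36.5 45.3] t -1.9
-30 27 [35.  46.6 72.1] t -1.1
```

View pics/sc3.png

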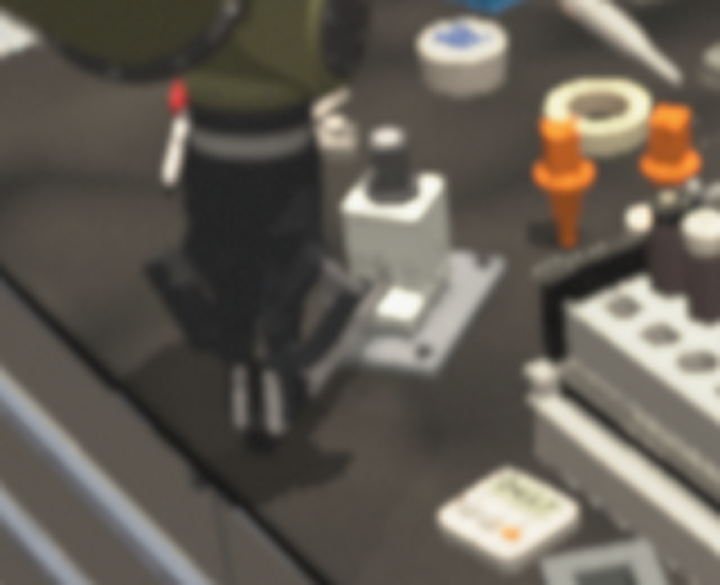

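```bash
python3 - <<'E'
from dr import *
h=bot.servo_line(at(-200,64),speed=20,until_force=5);s=S(h);z=s['ee_pos'][2]
h=bot.servo_line(at(-168,z-.3),speed=30,until_force=45);S(h)
h=bot.servo_line(at(-148,z-.3),speed=25,until_force=45);S(h)
c,T=look('w12');griptop(c,T)
E
```

```text
False 52.01 s -199.83 t -0.01 z 64.15 Fu -1.9 Fn 0.1 Fz 1.8 g 11.9
False 53.23 s -168.22 t -0.01 z 63.88 Fu -4.5 Fn -1.1 Fz 4.9 g 11.7
False 54.17 s -150.6 t 0.12 z 63.32 Fu -20.0 Fn -0.7 Fz 11.0 g 11.8
w12 54.175 [410.6 313.1  63.3] [-15.76 -12.36  11.02]
griptop slope 0.031 z at tcp -11.57 srel [-16.4  44.2] 2702
```

View pics/w12.png

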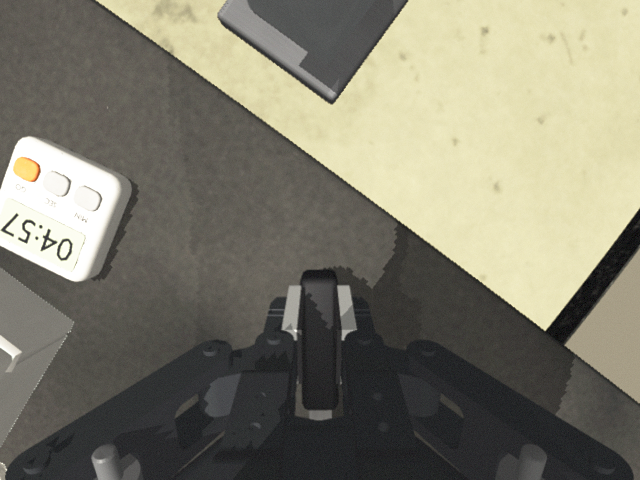

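```bash
python3 - <<'E'
from dr import *
h=bot.servo_line(at(-120,65.5),speed=30,until_force=40);S(h)
h=bot.servo_line(at(-90,66.2),speed=30,until_force=40);S(h)
c,T=look('w13');griptop(c,T)
E
```

```text
False 55.31 s -121.36 t -0.13 z 64.74 Fu -5.9 Fn -2.7 Fz 1.0 g 11.8
False 56.46 s -89.98 t -0.04 z 66.23 Fu 0.4 Fn -1.5 Fz -3.7 g 11.8
w13 56.4583 [459.7 348.6  66.2] [ 1.21 -1.03 -3.72]
griptop slope 0.027 z at tcp -11.88 srel [-16.   42.7] 2617
```

```bash
python3 - <<'E'
from dr import *
bot.servo_line(at(-90,65.3),tilt(.212),speed=4);S('lvl')
bot.move_gripper(40);bot.dwell(.15);S('open')
bot.servo_line(at(-112,110),speed=120)
bot.move_to([*(C+u*-55+n*0),290],down(np.radians(126.05)));bot.dwell(.3);S()
c,T=look('w14');P=cloud(c,T)
p=proj(c,T,[[520,392,90]])[0].astype(int);print(p)
cv2.imwrite('pics/w14z.png',cv2.resize(c['image'][max(0,p[1]-100):p[1]+80,p[0]-90:p[0]+90],None,fx=3.3,fy=3.3,interpolation=cv2.INTER_CUBIC))
b=n*1.1
for z,r,dz in ((143.5,16,6),(93.6,45,3.5),(110,22,3.5)):
    M=(abs(P[...,2]-z)<dz)&(np.hypot(P[...,0]-C[0]-b[0],P[...,1]-C[1]-b[1])<r);Q=P[M]
    if len(Q)>5: print(z,M.sum(),np.median(Q,0).round(2),cv2.minAreaRect(Q[:,:2].astype(np.float32)))
d=P[...,:2]-C;s=d@u;t=d@n-1.1
for a in range(-115,-20,8):
    k=(abs(s-a)<4)&(abs(t)<4)&(P[...,2]>25)&(P[...,2]<80)
    if k.sum():print(a,k.sum(),np.median(P[k][:,2]).round(1))
E
```

```text
lvl 56.88 s -89.8 t -0.01 z 65.39 Fu 0.7 Fn -1.6 Fz -0.5 g 11.9
open 57.42 s -89.99 t 0.06 z 65.33 Fu -0.4 Fn -0.1 Fz -0.1 g 39.8
 59.07 s -55.11 t 0.0 z 289.0 Fu 0.0 Fn -0.1 Fz 0.8 g 40.3
w14 59.0667 [487.8 369.2 289. ] [ 0.07 -0.03  0.78]
[317 246]
143.5 720 [527.83 400.07 144.95] ((528.8037109375, 401.09429931640625), (21.950054168701172, 22.021223068237305), 56.39878845214844)
93.6 1109 [523.84 395.85  93.65] ((532.5653076171875, 403.0254821777344), (48.55120086669922, 48.14201736450195), 35.85464859008789)
110 537 [522.22 394.59 110.27] ((528.2134399414062, 399.97064208984375), (29.951446533203125, 37.665870666503906), 39.41313552856445)
-107 28 53.9
-99 79 55.0
-91 68 55.2
-83 68 55.1
-75 67 54.8
-67 63 55.3
-59 63 55.3
-51 60 55.2
-43 60 52.5
-35 55 52.4
-27 77 52.7
```

View pics/w14z.png

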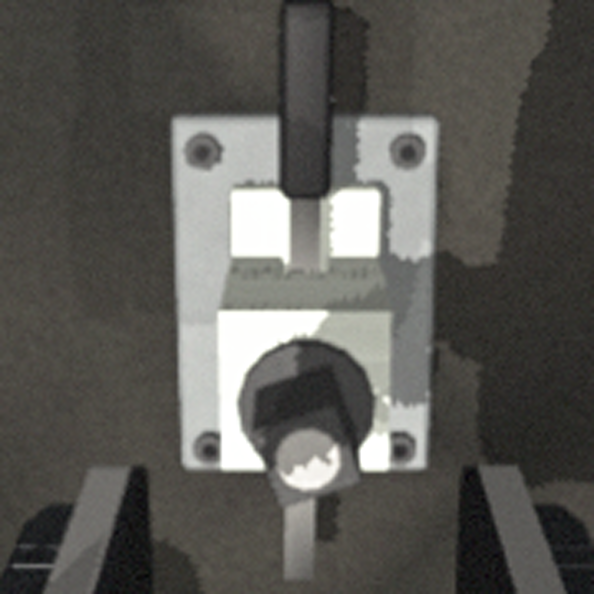

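View pics/w14.png

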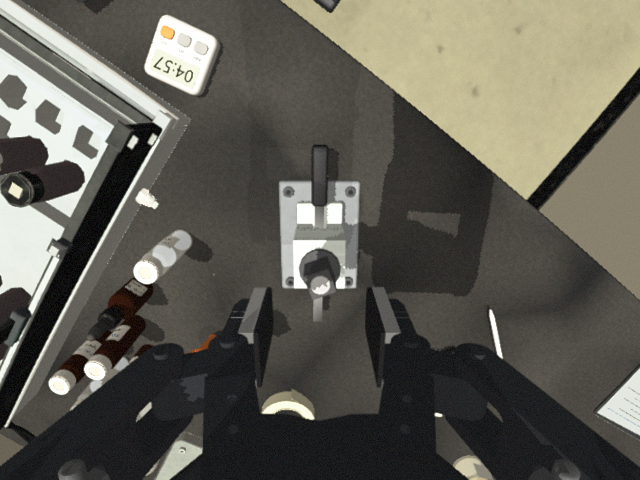

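```bash
python3 - <<'E'
from rig import bot
bot.finish_job()
E
```

```text
the job is handed in; nothing more can be done
```

The fit check is done and I handed the job in at about 59 s. The arbor went home under twisting and stayed there. The drift then wedged it loose and is still in the slot.

- **Seating:** I worked the arbor down with 1.2–1.3 rad back-and-forth twists while pressing. Press readings taken after each twist peaked at about 24 N, under the 3 kg limit. After I let go, the collar's top measured 6.0 mm above the socket's face; the collar is 6 mm thick, so it was flush. It stayed there.
- **Drift slip:** The drift slipped in the jaws while I carried it, ending about 0.15 rad nose-up and 15 mm forward. I tilted the tool to level it. On the first try the nose stopped on what was probably the ledge's edge, so I backed off, raised it 5 mm and entered from there.
- **Driving:** The push read about 20 N partway in and fell to zero as the arbor came free. I did not touch the arbor during this.
- **Final state:** The drift lies flat in the slot, with the end of its ramp about 8–9 mm past the bore's axis. The collar stands about 10.5–11 mm clear of the face. The arbor's head is about 4 mm off the bore's axis, so it leans slightly. The gripper is open and well clear.
- **Other things on the bench:** I touched nothing else, and the timer stood in the same place in the last top view. I did not measure the others again.
- **Disagreement:** The wrist camera read about 1 mm to one side compared with where the arbor actually seated, and about 1 mm high. I corrected for both.

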